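# Put three bisque pots on their own drip tiles

## Robot

A 6-joint arm with a two-finger parallel gripper is mounted at the origin on the work surface. World frame = base frame: x ahead of the robot, y to its left, z up, the work surface at z = 0. Lengths are in m, angles in rad, forces in N, time in s.
With the tool pointing down it reaches from about 0.25 to 0.725 m from the base axis. Payload 4 kg.
Tool frame: the origin (TCP) lies midway between the tips of the shut fingers; the grasp point (between the pads) lies 19 mm behind it (grip_depth is the distance from the TCP to the grasp point, in m); z points along the fingers, y is the direction in which the jaws open and shut (so a half turn about z gives the same grasp; the last joint's range is limited). The gripper opens to 85 mm and grips with 20 to 120 N. Pads are 22 mm wide; open, the fingers measure 114 mm over their backs; the gripper's body (76 mm by 85 mm) begins 54 mm behind the grasp point. The pads swing forward as they close: fully open they stand 13 mm farther back than shut.
Start: joints at [1.233, 0.241, 0.005, 1.335, 0, 1.571], TCP at [0.166, 0.472, 0.231] pointing down, gripper open.
Joint ranges: [-2.72, 2.72], [-1.05, 1.87], [-1.09, 1.28], [-1.99, 2.15], [-1.42, 1.44], [-3.14, 3.14]. Speed limits (rad/s): [2.79, 2.79, 3.14, 3.14, 3.14, 3.14].

## Interface

Orientations are given as a unit quaternion [w, x, y, z].
In Python, from bench import state, camera, finish_job, grip_depth gives the robot as it stands. The module is installed in compiled form; this text tells all that it offers.
- The arm moves only by the tool move_arm, never from a script. Its argument "targets" is a list of rows, each an object of numbers: "x", "y", "z": the shift along the tool's x, y, z each as a share of 0.03 m, from -1 to 1; "roll": the turn about the tool's z as a share of 8 degrees, from -1 to 1. A call has 1 to 20 rows; each row shifts and turns the commanded pose from where the row before left it, along the tool's axes as they then stand; what a row does not reach is not made up. A row lasts 1/10 s, in which the tool goes at most 50 mm and 8.59 degrees, less where a joint would pass 70% of its speed; a pose out of reach is approached as far as the arm can. A call with a number of a shift or a turn outside -1 to 1 is refused whole. A call with a gripper value outside its range is refused whole. "gripper" is the closure, from -1 (fully open) to 1 (shut), so that 0 is half open, set as the call begins (left out, the last holds). The fingers move at their own pace and stop on an object; "newtons" is the grip in N (left out, the last holds). Time passes only in rows, so rows that do not move let the fingers close. It gives the time, the measured TCP pose, the force and the opening at its end, in the units of the state.
- state(): the state, without advancing time (a new reading comes with each control period).
- camera(name): name is "scene" or "top" or "wrist"; returns a dict with "color" (384x512x3 uint8, red, green, blue), "fovy" (degrees; the focal length in pixels is half the picture's height over the tangent of half this angle, whatever the lens; pixels are square), "cx", "cy" (the principal point, pixels), "k1" (the pictures are not rectified: a ray, as slopes to the right and down, at radius r is drawn at 1 + k1 r^2 times it, then the intrinsics apply), "R" (3x3) and "t" (3): a world point X has camera coordinates R X + t; the wrist camera has in their place "tool_from_camera" (4x4, takes a point from camera to tool coordinates, whose origin is the TCP and whose axes are the flange's). Camera axes: x right, y down, z forward; pixel columns grow to the right and rows downward; lengths in m; the calibration is good to about 2 mm. A picture is of the moment at which its call begins: read the wrist's pose just before it. There is no depth.
- finish_job(): hands the job in, once; it reports no verdict.
The state is a dict: "time": time; "joint_positions": joint angles; "qd": joint speeds; "effort": joint torques, N m; "tool_pos": TCP position; "orientation": TCP orientation; "contact_force": force on the tool from outside, world axes, zero at the start; "ft_torque": the same for the moment, N m; "grip_width": finger opening in m.
Only numpy, scipy, OpenCV 4.12 (cv2) and the standard library are available. Lean on these libraries where they do the work, as an engineer would, in place of code of your own. Each camera call takes 0.05 s, during which the arm holds its last target. There are 200 camera calls.

## Task

Before the kiln is loaded, put each clay pot on the drip tile that has the shape of its foot: the round cup on the round tile, the square bottle on the square tile, the oblong dish on the oblong tile, each centred, upright and turned so that its sides run along the tile's sides. Every tile is taken by the wrong pot, so park one pot on the middle of the empty banding wheel, let go of it there, and shift the others round one at a time. Set the pots down rather than dropping them, never tip one over, and leave the kiln prop, the glaze jar and the wooden batten where they are.

Things in the scene. Friction and masses are not known exactly. Their poses are not given: they have to be found in the camera images.
- cup: round straight-sided terracotta cup without handle, open at the top: 60 mm outside diameter, 72 mm high, wall 4 mm. Origin: centre of the underside, z up. Starts upright on the square tile. Weighs 0.13 to 0.25 kg
- bottle: square terracotta bottle: body 54 x 54 mm and 60 mm high, on it a round neck (34 mm diameter lip) whose top is 73 mm above the foot. Origin: centre of the underside, z up, x and y square to the body's sides. Starts upright on the oblong tile. Weighs 0.2 to 0.4 kg
- dish: oblong open-topped terracotta dish: 92 mm long (its x axis), 50 mm wide (y), 55 mm high, walls 6 mm. Origin: centre of the underside, z up. Starts upright on the round tile. Weighs 0.15 to 0.31 kg
- round_tile: pale fireclay drip tile, a round disc of 110 mm diameter, 12 mm thick, fixed flat on the table. Origin: centre of the underside at table height; the pot stands on its flat top, 12 mm up
- square_tile: pale fireclay drip tile, 100 x 100 mm, 12 mm thick, fixed flat on the table. Origin: centre of the underside at table height; x and y along its sides; flat top 12 mm up
- oblong_tile: pale fireclay drip tile, 130 mm long (its x axis), 84 mm wide (y), 12 mm thick, fixed flat on the table. Origin: centre of the underside at table height; flat top 12 mm up
- wheel: banding wheel: flat round metal head of 150 mm diameter on a low foot, its flat top 50 mm above the table. Fixed, its head does not turn; empty at the start. Origin: centre of the underside of the foot at table height
- prop: bystander: pale fireclay kiln prop, an upright cylinder of 40 mm diameter, 60 mm high, loose on the table. Origin: centre of the underside
- jar: bystander: clear glaze jar with a white cap, 50 mm diameter, 70 mm high, loose on the table. Origin: centre of the underside
- batten: bystander: wooden batten, 120 mm long (x), 28 mm wide, 18 mm high, lying loose on the table. Origin: centre of the underside
Things that resemble listed ones, but are neither listed nor needed, are in the scene too. Leave any pink or red look-alike of the round_tile alone.

How it is judged:
By the outcome, as a careful person would: the job done as asked, in the order asked, and still so for the second after the job is handed in, with the robot touching nothing.
It also fails if it takes over 109 s, if anything falls off the work surface, if the arm or the gripper's body presses on something with over 40 N, if the wrist force passes 120 N, or if a joint passes its speed limit or range.

## Working session

There is one attempt and no reset: what is moved stays moved. The work goes in short steps, Python scripts to look and compute and a tool call to move; the robot and the scene stay as the last step left them, time stands still between calls to the robot, and variables do not carry over. Pictures are saved under pics/ and viewed, about 12 in all and at most 16, crops included, and the job is handed in when it is done.

Besides the shell and the picture viewer there is one more tool, called after ">>>" by a JSON object that holds its "method" and its "body", one argument or row to a line. move_arm: Moves the arm, as the interface text tells. Shift numbers are shares of 0.03 m and turn numbers shares of 8 degrees, none past 1 either way. Its arguments: {"type":"object","properties":{"targets":{"type":"array","items":{"type":"object","properties":{"x":{"type":"number","minimum":-1,"maximum":1},"y":{"type":"number","minimum":-1,"maximum":1},"z":{"type":"number","minimum":-1,"maximum":1},"roll":{"type":"number","minimum":-1,"maximum":1}}}},"gripper":{"type":"number"},"newtons":{"type":"number"}},"required":["targets"]}

```bash
mkdir -p pics; python3 - <<'E'
from bench import *
import cv2,numpy as np
s=state();print({k:np.round(v,3) for k,v in s.items()},grip_depth if not callable(grip_depth) else grip_depth())
for n in("top","scene"):
    c=camera(n);cv2.imwrite(f"pics/{n}0.png",c["color"][...,::-1]);print(n,{k:np.round(v,4).tolist() for k,v in c.items() if k!="color"})
c=camera("wrist");print({k:np.round(v,4).tolist() for k,v in c.items() if k!="color"})
E
```

```text
{'time': np.float64(0.0), 'joint_positions': array([ 1.233,  0.241,  0.004,  1.335, -0.   ,  1.571]), 'qd': array([-0.001,  0.001, -0.002,  0.   ,  0.001,  0.001]), 'effort': array([ 0.0000e+00, -3.7232e+01,  2.5241e+01,  1.7000e-02,  0.0000e+00,
       -0.0000e+00]), 'tool_pos': array([0.165, 0.471, 0.23 ]), 'orientation': array([-0.   ,  0.168,  0.986, -0.001]), 'contact_force': array([-0.001, -0.115,  0.451]), 'ft_torque': array([-0.018, -0.03 , -0.023]), 'grip_width': np.float64(0.085)} 0.0187
top {'fovy': 46.0358, 'cx': 256.4555, 'cy': 186.3753, 'k1': 0.0365, 'R': [[0.0288, -0.9995, -0.0111], [-0.9931, -0.0273, -0.1144], [0.114, 0.0143, -0.9934]], 't': [0.134, 0.4779, 1.4405]}
scene {'fovy': 55.2102, 'cx': 258.1369, 'cy': 190.0527, 'k1': 0.0116, 'R': [[-0.2739, 0.9618, -0.0006], [0.821, 0.2335, -0.5209], [-0.5009, -0.1431, -0.8536]], 't': [-0.0285, -0.3848, 1.4088]}
{'fovy': 69.9405, 'cx': 261.7425, 'cy': 190.8657, 'k1': -0.0392, 'tool_from_camera': [[0.0007, -0.951, -0.3091, 0.0799], [1.0, 0.0005, 0.0008, 0.0003], [-0.0006, -0.3091, 0.951, -0.1423], [0.0, 0.0, 0.0, 1.0]]}
```

View pics/top0.png

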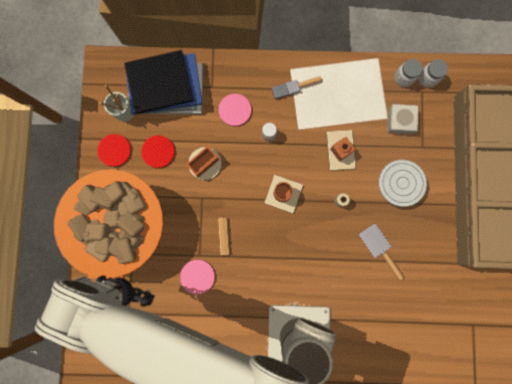

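View pics/scene0.png

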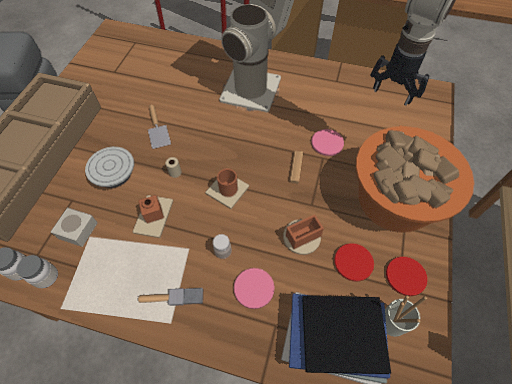

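```bash
cat > h.py <<'E'
from bench import *
import cv2,numpy as np
from scipy.spatial.transform import Rotation as Ro
def shot(n):
    s=state();c=camera(n)
    if n=="wrist":
        T=np.array(c["tool_from_camera"]);q=s["orientation"]
        Rt=Ro.from_quat([q[1],q[2],q[3],q[0]]).as_matrix()
        c["Rwc"]=Rt@T[:3,:3];c["o"]=Rt@T[:3,3]+s["tool_pos"]
    else:
        R=np.array(c["R"]);c["Rwc"]=R.T;c["o"]=-R.T@np.array(c["t"])
    c["f"]=192/np.tan(np.radians(c["fovy"]/2));return c
def K(c): return np.array([[c["f"],0,c["cx"]],[0,c["f"],c["cy"]],[0,0,1]]),np.array([c["k1"],0,0,0,0.])
def cast(c,uv,z):
    k,d=K(c);p=cv2.undistortPoints(np.array(uv,float).reshape(-1,1,2),k,d)[:,0]
    r=np.c_[p,np.ones(len(p))]@c["Rwc"].T
    return (c["o"]+r*((z-c["o"][2])/r[:,2])[:,None])
def proj(c,X):
    k,d=K(c);R=c["Rwc"].T
    return cv2.projectPoints(np.array(X,float).reshape(-1,1,3),cv2.Rodrigues(R)[0],-R@c["o"],k,d)[0][:,0]
def rect(c,cnt,z):
    P=cast(c,cnt.reshape(-1,2),z)[:,:2].astype(np.float32)*1000
    (x,y),(w,h),a=cv2.minAreaRect(P)
    if w<h:w,h,a=h,w,a+90
    return np.round([x,y,w,h,(a+90)%180-90],1)  # mm, long-side angle
E
python3 - <<'E'
from h import *
c=shot("top")
for n,uv,z in [("round",(205,163),.012),("square",(284,194),.012),("oblong",(341,150),.012),("wheel",(403,184),.05),("prop",(344,200),.06),("jar",(270,131),.07),("batten",(223,236),.018)]:
    print(n,cast(c,[uv],z).round(3))
i=c["color"]
hsv=cv2.cvtColor(i,cv2.COLOR_RGB2HSV)
for p in [(205,178),(272,200),(333,162),(283,190),(205,155),(340,143),(300,250),(223,236)]: print(p,i[p[1],p[0]],hsv[p[1],p[0]])
cv2.imwrite("pics/topc.png",cv2.resize(i[100:260,180:440,::-1],None,fx=3,fy=3,interpolation=cv2.INTER_CUBIC))
E
```

```text
round [[0.549 0.32  0.012]]
square [[0.453 0.057 0.012]]
oblong [[ 0.604 -0.128  0.012]]
wheel [[ 0.492 -0.318  0.05 ]]
prop [[ 0.435 -0.131  0.06 ]]
jar [[0.649 0.109 0.07 ]]
batten [[0.311 0.251 0.018]]
(205, 178) [133 119  96] [ 19  71 133]
(272, 200) [222 201 157] [ 20  75 222]
(333, 162) [220 195 152] [ 19  79 220]
(283, 190) [114  65  42] [ 10 161 114]
(205, 155) [104  58  32] [ 11 177 104]
(340, 143) [185 106  65] [ 10 165 185]
(300, 250) [143  96  57] [ 14 153 143]
(223, 236) [206 153  96] [ 16 136 206]
```

View pics/topc.png

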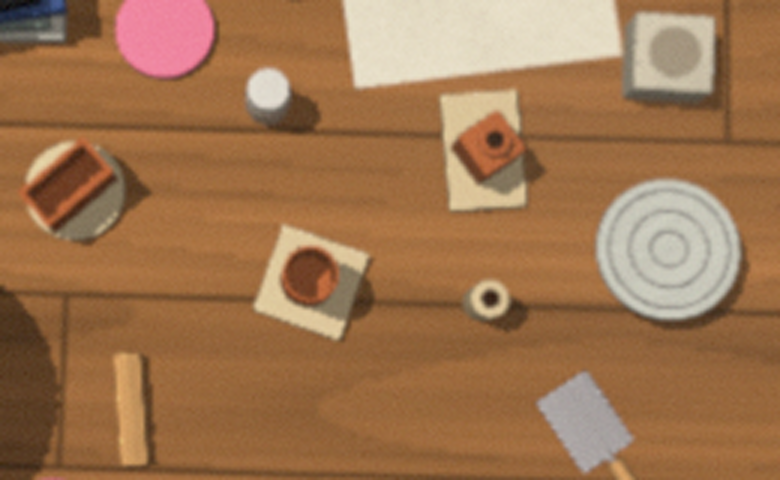

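>>> {"method": "move_arm", "body": {
  "targets": [
    {"x": -0.97, "y": -0.7},
    {"x": -0.97, "y": -0.7},
    {"x": -0.97, "y": -0.7},
    {"x": -0.97, "y": -0.7},
    {"x": -0.97, "y": -0.7},
    {"x": -0.97, "y": -0.7},
    {"x": -0.97, "y": -0.7},
    {"x": -0.97, "y": -0.7},
    {"x": -0.97, "y": -0.7},
    {"x": -0.97, "y": -0.7},
    {"x": -0.97, "y": -0.7},
    {"x": -0.97, "y": -0.7},
    {"x": -0.97, "y": -0.7},
    {"x": -0.97, "y": -0.7},
    {},
    {}
  ],
  "gripper": -1,
  "newtons": 30
}}

```text
schema error: expected keys x, y, z, roll
```

```bash
cat >> h.py <<'E'
def pose():
    s=state();q=s["orientation"];M=Ro.from_quat([q[1],q[2],q[3],q[0]]).as_matrix()
    return np.array(s["tool_pos"]),M,np.degrees(np.arctan2(M[1,1],M[0,1]))
def plan(x,y,z,phi=None):
    "total shares: rolls first (tool y to angle phi), then x y z in the turned frame"
    p,M,f=pose();r=0 if phi is None else -((phi-f+90)%180-90)
    M=M@Ro.from_euler("z",r,degrees=True).as_matrix()
    d=M.T@(np.array([x,y,z])-p)
    print("at",p.round(4),"phi %.1f"%f,"roll shares %.2f"%(r/8),"xyz shares",(d/.03).round(2))
def masks(c):
    hsv=cv2.cvtColor(cv2.GaussianBlur(c["color"],(3,3),0),cv2.COLOR_RGB2HSV)
    tile=cv2.inRange(hsv,(12,25,70),(32,112,255))
    clay=cv2.inRange(hsv,(3,135,25),(12,255,255))
    return tile,clay
def blobs(m,amin=400):
    m=cv2.morphologyEx(m,cv2.MORPH_OPEN,np.ones((3,3)))
    cs,_=cv2.findContours(m,cv2.RETR_EXTERNAL,cv2.CHAIN_APPROX_NONE)
    return [k for k in cs if cv2.contourArea(k)>amin]
E
python3 - <<'E'
from h import *
print(pose())
c=shot("wrist");i=c["color"][...,::-1].copy()
t,k=masks(c)
for m,z,n,col in((t,.012,"tile",(0,255,0)),(k,.084,"clay@.084",(255,0,0))):
    for b in blobs(m):
        print(n,cv2.contourArea(b),b.mean((0,1)).round(),rect(c,b,z)); cv2.drawContours(i,[b],-1,col,1)
cv2.imwrite("pics/w1.png",i)
E
```

```text
(array([0.16558013, 0.47138734, 0.23073655]), array([[-9.43473883e-01,  3.31446582e-01, -4.43056251e-04],
       [ 3.31446878e-01,  9.43473071e-01, -1.23788255e-03],
       [ 7.71970307e-06, -1.31475946e-03, -9.99999136e-01]]), np.float64(70.64338195938785))
tile 746.0 [115. 368.] [432.4  88.5  79.2  72.9  73. ]
tile 1227.0 [411. 369.] [607.7 616.4  98.1  91.7  68. ]
tile 2909.5 [328. 297.] [410.3 504.8 179.4  86.1 -21.2]
tile 7915.5 [460. 281.] [469.5 731.4 342.4 134.7  38.4]
tile 3648.5 [501.  85.] [182.9 788.4 236.2  37.1  -4.8]
tile 14695.5 [210.  57.] [ 11.9 419.9 481.5  78.1 -89.5]
tile 1912.0 [64. 30.] [-67.7 298.9 193.2  27.9 -88. ]
```

View pics/w1.png

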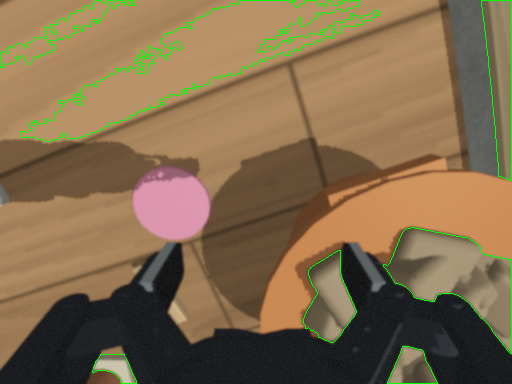

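>>> {"method": "move_arm", "body": {
  "targets": [
    {"x": -0.97, "y": -0.7, "z": 0, "roll": 0},
    {"x": -0.97, "y": -0.7, "z": 0, "roll": 0},
    {"x": -0.97, "y": -0.7, "z": 0, "roll": 0},
    {"x": -0.97, "y": -0.7, "z": 0, "roll": 0},
    {"x": -0.97, "y": -0.7, "z": 0, "roll": 0},
    {"x": -0.97, "y": -0.7, "z": 0, "roll": 0},
    {"x": -0.97, "y": -0.7, "z": 0, "roll": 0},
    {"x": -0.97, "y": -0.7, "z": 0, "roll": 0},
    {"x": -0.97, "y": -0.7, "z": 0, "roll": 0},
    {"x": -0.97, "y": -0.7, "z": 0, "roll": 0},
    {"x": -0.97, "y": -0.7, "z": 0, "roll": 0},
    {"x": -0.97, "y": -0.7, "z": 0, "roll": 0},
    {"x": -0.97, "y": -0.7, "z": 0, "roll": 0},
    {"x": -0.97, "y": -0.7, "z": 0, "roll": 0},
    {"x": 0, "y": 0, "z": 0, "roll": 0},
    {"x": 0, "y": 0, "z": 0, "roll": 0}
  ],
  "gripper": -1,
  "newtons": 30
}}

```text
time: 1.85
tool_pos: [0.4526, 0.0588, 0.231]
orientation: [-0.001, 0.169, 0.986, 0.0]
contact_force: [0.1, 0.3, 0.1]
grip_width: 0.0852
```

```bash
cat > look.py <<'E'
from h import *
import sys
c=shot("wrist");i=c["color"][...,::-1].copy()
zc=float(sys.argv[2])
t,k=masks(c)
for m,z,n,col in((t,.012,"tile",(0,255,0)),(k,zc,"clay",(255,0,0))):
    for b in blobs(m):
        h=cv2.convexHull(b)
        print(n,cv2.contourArea(b),b.mean((0,1)).round(),rect(c,h,z),"poly",cast(c,cv2.approxPolyDP(h,6,True),z)[:6,:2].round(3).tolist()); cv2.drawContours(i,[b],-1,col,1)
cv2.imwrite(sys.argv[1],i)
E
python3 look.py pics/w2.png .084
```

```text
tile 565.5 [330. 275.] [657.6  98.7  78.9  32.6 -14.1] poly [[0.624, 0.124], [0.695, 0.086], [0.634, 0.088]]
tile 1519.0 [200. 290.] [613.2 -92.7 155.8  66.3 -21. ] poly [[0.53, -0.092], [0.651, -0.072], [0.669, -0.082], [0.675, -0.148]]
tile 1600.5 [124. 203.] [ 439.4 -143.4   86.2   51.1  -70.9] poly [[0.431, -0.101], [0.452, -0.109], [0.47, -0.155], [0.462, -0.18], [0.443, -0.186], [0.421, -0.167]]
tile 2003.5 [447. 164.] [538.5 296.8 114.6  74.  -22.2] poly [[0.499, 0.35], [0.603, 0.31], [0.576, 0.27], [0.542, 0.26], [0.505, 0.274], [0.488, 0.309]]
tile 3496.5 [262. 162.] [453.7  58.3 106.5 105.6 -17.9] poly [[0.42, 0.122], [0.517, 0.093], [0.487, -0.005], [0.39, 0.026]]
tile 1576.0 [384.  23.] [338.8 252.9  65.3  36.9   6. ] poly [[0.308, 0.233], [0.32, 0.269], [0.368, 0.273], [0.37, 0.239]]
clay 505.5 [187. 296.] [566.4 -82.   44.6  28.6 -38.8] poly [[0.543, -0.077], [0.561, -0.062], [0.592, -0.085], [0.571, -0.101]]
clay 1795.5 [263. 171.] [451.2  65.   62.2  52.  -36.1] poly [[0.423, 0.079], [0.436, 0.088], [0.466, 0.086], [0.481, 0.069], [0.478, 0.048], [0.457, 0.037]]
clay 3789.0 [481. 168.] [524.8 297.6  84.3  79.2 -46.9] poly [[0.492, 0.325], [0.553, 0.325], [0.576, 0.297], [0.526, 0.243], [0.479, 0.291]]
```

View pics/w2.png

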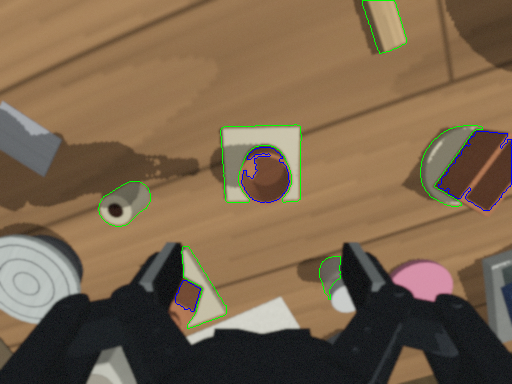

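```bash
python3 - <<'E'
from h import *
c=shot("wrist")
hsv=cv2.cvtColor(c["color"],cv2.COLOR_RGB2HSV)
m=((hsv[...,1]>125)*255).astype(np.uint8); roi=np.zeros_like(m); roi[128:215,226:300]=255
# clay: redder than wood
lab=cv2.cvtColor(c["color"],cv2.COLOR_RGB2LAB);rg=c["color"][...,0].astype(float)/(c["color"][...,1]+1.)
m=((rg>1.6)*255).astype(np.uint8)&roi
b=max(blobs(m),key=cv2.contourArea);x,y,w,h=cv2.boundingRect(b);print(x,y,w,h)
u=x+(w-1)/2
far=cast(c,[(u,y+h-1)],.084)[0]; p,M,f=pose()
print("cup from far rim",far+.03*M[:,0]*1, "sides", cast(c,[(x,y+h-30),(x+w-1,y+h-30)],.084).round(4).tolist())
top=[283.3,191.7];ct=shot("top");print("top",cast(ct,[top],.084))
rg=ct["color"][...,0].astype(float)/(ct["color"][...,1]+1.)
m=((rg>1.6)&(ct["color"][...,0]>25))[100:260,180:440].astype(np.uint8)*255
for b in blobs(m,60):
    b=b+[180,100];print(cv2.contourArea(b),b.mean((0,1)),rect(ct,b,.07))
E
```

```text
Traceback (most recent call last):
ValueError: max() iterable argument is empty
```

```bash
python3 - <<'E'
from h import *
c=shot("wrist");I=c["color"]
for r in (165,180,198,204): print(r,I[r,266],I[r,246])
for u in (150,225,235,295,330): print(u,I[180,u])
hsv=cv2.cvtColor(I,cv2.COLOR_RGB2HSV)
m=((hsv[...,1]>100)*255).astype(np.uint8); roi=np.zeros_like(m); roi[132:199,228:297]=255;roi[199:210,240:292]=255
b=max(blobs(m&roi),key=cv2.contourArea);x,y,w,h=cv2.boundingRect(b);print(x,y,w,h)
u=x+(w-1)/2
far=cast(c,[(u,y+h-1)],.084)[0]; p,M,f=pose()
print("cup from far rim",far+.03*M[:,0]*1, "sides", cast(c,[(x,y+h-27),(x+w-1,y+h-27)],.084).round(4).tolist())
print("top",cast(shot("top"),[(283.3,191.7)],.084))
col=I[:,266].astype(int);print([(r,*col[r]) for r in range(194,216,2)])
E
```

```text
165 [114  74  52] [174 118  82]
180 [112  72  48] [124  81  59]
198 [88 57 38] [180 151 123]
204 [169 116  81] [161 127  88]
150 [141 109  74]
225 [114 105  89]
235 [128 123 104]
295 [200 193 168]
330 [162 126  89]
238 146 54 64
cup from far rim [0.45851068 0.06141177 0.08401642] sides [[0.4482, 0.0341, 0.084], [0.4675, 0.089, 0.084]]
top [[0.45316711 0.06240033 0.084     ]]
[(194, np.int64(93), np.int64(60), np.int64(43)), (196, np.int64(91), np.int64(58), np.int64(41)), (198, np.int64(88), np.int64(57), np.int64(38)), (200, np.int64(95), np.int64(62), np.int64(45)), (202, np.int64(137), np.int64(91), np.int64(64)), (204, np.int64(169), np.int64(116), np.int64(81)), (206, np.int64(169), np.int64(130), np.int64(92)), (208, np.int64(169), np.int64(133), np.int64(96)), (210, np.int64(170), np.int64(133), np.int64(93)), (212, np.int64(168), np.int64(132), np.int64(92)), (214, np.int64(164), np.int64(130), np.int64(90))]
```

>>> {"method": "move_arm", "body": {
  "targets": [
    {"x": 0, "y": 0.12, "z": 0.9, "roll": 0},
    {"x": 0, "y": 0, "z": 1, "roll": 0},
    {"x": 0, "y": 0, "z": 1, "roll": 0},
    {"x": 0, "y": 0, "z": 1, "roll": 0},
    {"x": 0, "y": 0, "z": 1, "roll": 0},
    {"x": 0, "y": 0, "z": 0.8, "roll": 0},
    {"x": 0, "y": 0, "z": 0.8, "roll": 0},
    {"x": 0, "y": 0, "z": 0, "roll": 0}
  ]
}}

```text
time: 2.85
tool_pos: [0.4506, 0.0633, 0.0338]
orientation: [-0.003, 0.167, 0.986, -0.001]
contact_force: [-1.3, -0.3, 0.6]
grip_width: 0.0856
```

>>> {"method": "move_arm", "body": {
  "targets": [
    {"x": 0, "y": 0, "z": 0, "roll": 0},
    {"x": 0, "y": 0, "z": 0, "roll": 0},
    {"x": 0, "y": 0, "z": 0, "roll": 0},
    {"x": 0, "y": 0, "z": 0, "roll": 0},
    {"x": 0, "y": 0, "z": 0, "roll": 0},
    {"x": 0, "y": 0, "z": 0, "roll": 0},
    {"x": 0, "y": 0, "z": 0, "roll": 0},
    {"x": 0, "y": 0, "z": 0, "roll": 0}
  ],
  "gripper": 1,
  "newtons": 30
}}

```text
time: 3.65
tool_pos: [0.455, 0.0631, 0.0379]
orientation: [0.001, 0.168, 0.986, 0.001]
contact_force: [-1.6, 1.3, 6.8]
grip_width: 0.0597
```

>>> {"method": "move_arm", "body": {
  "targets": [
    {"x": 0, "y": 0, "z": -0.4, "roll": 0},
    {"x": 0, "y": 0, "z": -0.8, "roll": 0},
    {"x": 0, "y": 0, "z": -1, "roll": 0},
    {"x": 0, "y": 0, "z": -1, "roll": 0},
    {"x": 0, "y": 0, "z": -0.8, "roll": 0},
    {"x": 0, "y": 0, "z": 0, "roll": 0}
  ]
}}

```text
time: 4.25
tool_pos: [0.4566, 0.0631, 0.1601]
orientation: [0.004, 0.168, 0.986, 0.001]
contact_force: [1.1, 0.9, -2.3]
grip_width: 0.0593
```

```bash
python3 - <<'E'
from h import *
c=shot("top");hsv=cv2.cvtColor(c["color"],cv2.COLOR_RGB2HSV)
m=(hsv[...,1]<60).astype(np.uint8)*255;r=np.zeros_like(m);r[155:212,375:430]=255
b=max(blobs(m&r),key=cv2.contourArea);h=cv2.convexHull(b)
P=cast(c,h.reshape(-1,2),.05)[:,:2]*1000;print(cv2.minEnclosingCircle(P.astype(np.float32)),cv2.fitEllipse(b))
w=rect(c,h,.05)/1000;print(w)
e=cv2.fitEllipse(b)[0];q=cast(c,[e],.05)[0];print(q)
print(state()["grip_width"]);plan(q[0],q[1],.18)
c=shot("wrist");hsv=cv2.cvtColor(c["color"],cv2.COLOR_RGB2HSV)
# square tile, cup lifted
cv2.imwrite("pics/w3.png",c["color"][...,::-1])
E
```

```text
((495.2651062011719, -316.4805603027344), 75.69245147705078) ((402.3542785644531, 182.98545837402344), (45.68347930908203, 47.5734977722168), 122.30384826660156)
[ 0.4954 -0.3168  0.1485  0.1474 -0.0885]
[ 0.49507501 -0.31648442  0.05      ]
0.0596061923711322
at [0.4553 0.0629 0.158 ] phi 70.6 roll shares 0.00 xyz shares [ -5.45 -11.49  -0.74]
```

View pics/w3.png

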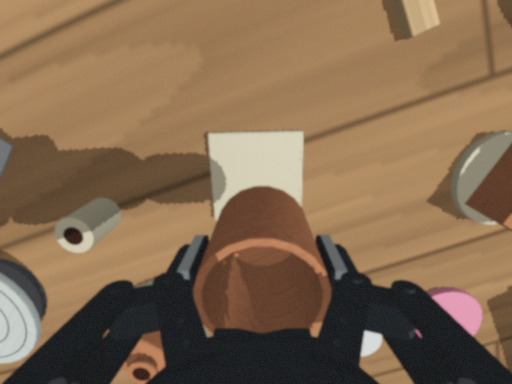

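>>> {"method": "move_arm", "body": {
  "targets": [
    {"x": -0.25, "y": -0.55, "z": 0, "roll": 0},
    {"x": -0.45, "y": -0.95, "z": 0, "roll": 0},
    {"x": -0.45, "y": -0.95, "z": 0, "roll": 0},
    {"x": -0.45, "y": -0.95, "z": 0, "roll": 0},
    {"x": -0.45, "y": -0.95, "z": 0, "roll": 0},
    {"x": -0.45, "y": -0.95, "z": 0, "roll": 0},
    {"x": -0.45, "y": -0.95, "z": 0, "roll": 0},
    {"x": -0.45, "y": -0.95, "z": 0, "roll": 0},
    {"x": -0.45, "y": -0.95, "z": 0, "roll": 0},
    {"x": -0.45, "y": -0.95, "z": 0, "roll": 0},
    {"x": -0.45, "y": -0.95, "z": 0, "roll": 0},
    {"x": -0.45, "y": -0.95, "z": 0, "roll": 0},
    {"x": -0.25, "y": -0.5, "z": 0, "roll": 0},
    {"x": 0, "y": 0, "z": 0, "roll": 0},
    {"x": 0, "y": 0, "z": 0, "roll": 0}
  ]
}}

```text
time: 5.85
tool_pos: [0.4926, -0.3162, 0.1542]
orientation: [-0.002, 0.168, 0.986, 0.001]
contact_force: [-0.6, 0.8, -1.9]
grip_width: 0.0599
```

```bash
python3 -c "
from h import *
plan(.4951,-.3165,.077);print(state()['grip_width'])"
```

```text
at [ 0.4926 -0.3162  0.1542] phi 70.6 roll shares 0.00 xyz shares [-0.09  0.01  2.57]
0.05987900077722231
```

>>> {"method": "move_arm", "body": {
  "targets": [
    {"x": -0.05, "y": 0, "z": 0.8, "roll": 0},
    {"x": 0, "y": 0, "z": 0.8, "roll": 0},
    {"x": 0, "y": 0, "z": 0.5, "roll": 0},
    {"x": 0, "y": 0, "z": 0.25, "roll": 0},
    {"x": 0, "y": 0, "z": 0.1, "roll": 0},
    {"x": 0, "y": 0, "z": 0, "roll": 0}
  ]
}}

```text
time: 6.45
tool_pos: [0.4953, -0.3168, 0.0828]
orientation: [-0.0, 0.168, 0.986, 0.0]
contact_force: [0.1, -0.2, -1.9]
grip_width: 0.0595
```

```bash
python3 -c "
from h import *
for _ in range(4):
  camera('top');s=state();print(s['tool_pos'].round(4),s['contact_force'].round(1))"
```

```text
[ 0.4956 -0.3172  0.0834] [ 0.2  0.8 -1.9]
[ 0.4958 -0.3175  0.0838] [ 0.3 -0.1 -2.8]
[ 0.4959 -0.3177  0.0839] [ 0.1  0.8 -1.4]
[ 0.4958 -0.3178  0.0839] [ 0.6 -0.8 -2.5]
```

>>> {"method": "move_arm", "body": {
  "targets": [
    {"x": 0, "y": 0, "z": 0.15, "roll": 0},
    {"x": 0, "y": 0, "z": 0.05, "roll": 0},
    {"x": 0, "y": 0, "z": 0, "roll": 0},
    {"x": 0, "y": 0, "z": 0, "roll": 0}
  ]
}}

```text
time: 7.05
tool_pos: [0.4951, -0.3174, 0.0767]
orientation: [-0.0, 0.168, 0.986, 0.0]
contact_force: [0.8, -0.2, -2.1]
grip_width: 0.0596
```

>>> {"method": "move_arm", "body": {
  "targets": [
    {"x": 0, "y": 0, "z": 0.05, "roll": 0},
    {"x": 0, "y": 0, "z": 0.05, "roll": 0},
    {"x": 0, "y": 0, "z": 0, "roll": 0},
    {"x": 0, "y": 0, "z": 0, "roll": 0}
  ]
}}

```text
time: 7.45
tool_pos: [0.4953, -0.3176, 0.076]
orientation: [0.001, 0.168, 0.986, -0.0]
contact_force: [-2.4, 1.7, 8.3]
grip_width: 0.0594
```

>>> {"method": "move_arm", "body": {
  "targets": [
    {"x": 0, "y": 0, "z": 0, "roll": 0},
    {"x": 0, "y": 0, "z": 0, "roll": 0},
    {"x": 0, "y": 0, "z": 0, "roll": 0},
    {"x": 0, "y": 0, "z": 0, "roll": 0},
    {"x": 0, "y": 0, "z": 0, "roll": 0},
    {"x": 0, "y": 0, "z": 0, "roll": 0},
    {"x": 0, "y": 0, "z": -0.4, "roll": 0},
    {"x": 0, "y": 0, "z": -0.9, "roll": 0},
    {"x": 0, "y": 0, "z": -1, "roll": 0},
    {"x": 0, "y": 0, "z": -1, "roll": 0},
    {"x": 0, "y": 0, "z": -1, "roll": 0},
    {"x": 0, "y": 0, "z": -0.9, "roll": 0}
  ],
  "gripper": -1
}}

```text
time: 8.65
tool_pos: [0.4954, -0.3176, 0.2326]
orientation: [0.001, 0.168, 0.986, -0.0]
contact_force: [0.9, -0.6, 0.2]
grip_width: 0.0855
```

>>> {"method": "move_arm", "body": {
  "targets": [
    {"x": -0.15, "y": 0.85, "z": 0, "roll": 0},
    {"x": -0.15, "y": 0.9, "z": 0, "roll": 0},
    {"x": -0.15, "y": 0.9, "z": 0, "roll": 0},
    {"x": -0.15, "y": 0.9, "z": 0, "roll": 0},
    {"x": -0.15, "y": 0.9, "z": 0, "roll": 0},
    {"x": -0.15, "y": 0.9, "z": 0, "roll": 0},
    {"x": -0.15, "y": 0.9, "z": 0, "roll": 0},
    {"x": -0.15, "y": 0.8, "z": 0, "roll": 0},
    {"x": 0, "y": 0, "z": 0, "roll": 0},
    {"x": 0, "y": 0, "z": 0, "roll": 0},
    {"x": 0, "y": 0, "z": 0, "roll": 0}
  ]
}}

```text
time: 9.75
tool_pos: [0.5989, -0.1306, 0.2303]
orientation: [0.0, 0.168, 0.986, -0.0]
contact_force: [0.6, 0.2, 0.8]
grip_width: 0.0853
```

```bash
python3 look.py pics/w4.png .072;python3 -c "
from h import *
print(state()['time'],pose()[0]);c=shot('top');print(cast(c,[(344.7,146.7)],.085));cv2.imwrite('pics/t4.png',cv2.resize(c['color'][100:260,180:440,::-1],None,fx=3,fy=3))"
```

```text
tile 6001.5 [ 19. 285.] [ 697.4 -568.8  357.5  117.   -38. ] poly [[0.531, -0.491], [0.695, -0.493], [0.802, -0.725], [0.533, -0.515]]
tile 1150.5 [450. 142.] [652.  114.5  68.1  58.3  52.5] poly [[0.626, 0.098], [0.649, 0.158], [0.691, 0.124], [0.655, 0.081]]
tile 3978.0 [265. 167.] [ 604.8 -128.4  134.7   88.8    5.5] poly [[0.537, -0.092], [0.667, -0.081], [0.673, -0.165], [0.544, -0.177]]
tile 1813.0 [213.  30.] [ 428.4 -129.1   60.6   48.9   29.2] poly [[0.399, -0.13], [0.42, -0.108], [0.449, -0.11], [0.459, -0.128], [0.452, -0.143], [0.424, -0.157]]
tile 3839.0 [371.  21.] [480.8  48.  105.4  47.   71.9] poly [[0.475, 0.104], [0.517, 0.087], [0.484, -0.008], [0.442, 0.006]]
clay 1979.5 [263. 173.] [ 597.8 -127.1   56.4   51.1  -53.3] poly [[0.562, -0.12], [0.602, -0.095], [0.631, -0.13], [0.595, -0.162]]
clay 4541.0 [ 56. 149.] [ 497.4 -337.7  115.2   68.6   73.2] poly [[0.503, -0.279], [0.521, -0.295], [0.524, -0.367], [0.507, -0.391], [0.478, -0.392], [0.454, -0.362]]
9.8 [ 0.59879186 -0.13078877  0.23019806]
[[ 0.6005419  -0.12707641  0.085     ]]
```

View pics/w4.png

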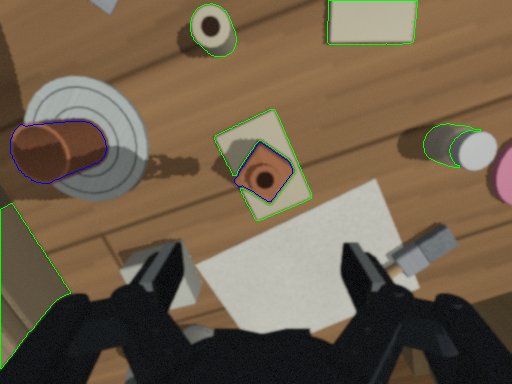

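```bash
python3 - <<'E'
from h import *
c=shot("wrist");t,k=masks(c)
b=min(blobs(k),key=lambda b:np.hypot(*(b.mean((0,1))-(263,173))))[:,0]
V=dict(B=(268,202),R=(293,172),L=(236,181),T=(262,142))
def line(a,d,z):
    a,d=np.array(a,float),np.array(d,float);u=(d-a)/np.linalg.norm(d-a);n=np.array([-u[1],u[0]])
    s=(b-a)@u;o=np.abs((b-a)@n);p=b[(s>5)&(s<np.linalg.norm(d-a)-5)&(o<5)]
    P=cast(c,p,z)[:,:2].astype(np.float32);l=cv2.fitLine(P,cv2.DIST_HUBER,0,.01,.01)[:,0]
    print(len(p),"ang %.1f"%np.degrees(np.arctan2(l[1],l[0])),l[2:]);return l
l1=line(V["B"],V["R"],.072);l2=line(V["B"],V["L"],.072);line(V["T"],V["L"],.012);line(V["T"],V["R"],.012)
A=np.c_[l1[:2],-l2[:2]];s=np.linalg.solve(A,l2[2:]-l1[2:]);cor=l1[2:]+s[0]*l1[:2];print("corner B",cor)
lip=cast(c,[(264.5,179)],.085)[0];print("lip",lip)
for ph in(37,38,39):plan(lip[0],lip[1],.04,ph)
E
```

```text
23 ang -53.6 [ 0.61883694 -0.1135972 ]
24 ang 38.4 [ 0.6120804  -0.14752698]
31 ang -52.9 [ 0.5838495  -0.14355613]
27 ang 34.7 [ 0.59258664 -0.10558356]
corner B [ 0.6321194 -0.1316163]
lip [ 0.59994122 -0.12762247  0.085     ]
at [ 0.5988 -0.1308  0.2301] phi 70.6 roll shares 4.19 xyz shares [0.06 0.09 6.34]
at [ 0.5988 -0.1308  0.2301] phi 70.6 roll shares 4.07 xyz shares [0.06 0.09 6.34]
at [ 0.5988 -0.1308  0.2301] phi 70.6 roll shares 3.94 xyz shares [0.06 0.1  6.34]
```

View pics/t4.png

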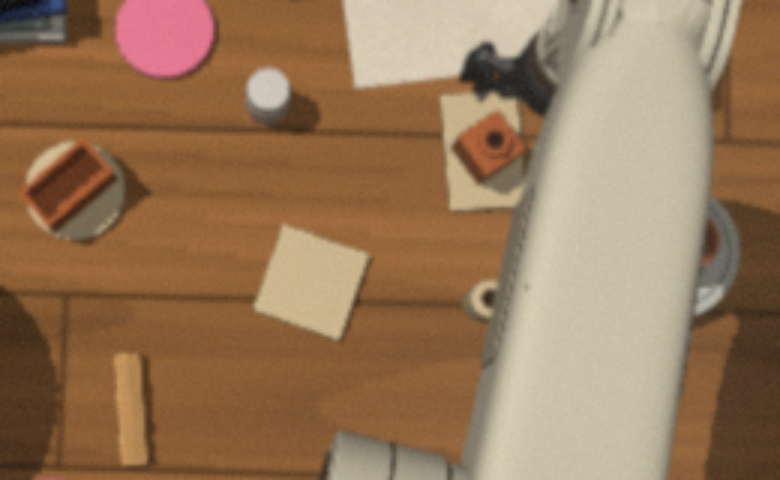

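>>> {"method": "move_arm", "body": {
  "targets": [
    {"x": 0, "y": 0, "z": 0.5, "roll": 0.84},
    {"x": 0, "y": 0, "z": 0.6, "roll": 0.84},
    {"x": 0, "y": 0, "z": 0.6, "roll": 0.84},
    {"x": 0, "y": 0, "z": 0.6, "roll": 0.84},
    {"x": 0, "y": 0, "z": 0.3, "roll": 0.83},
    {"x": 0.06, "y": 0.09, "z": 0, "roll": 0},
    {"x": 0, "y": 0, "z": 0.6, "roll": 0},
    {"x": 0, "y": 0, "z": 0.9, "roll": 0},
    {"x": 0, "y": 0, "z": 0.9, "roll": 0},
    {"x": 0, "y": 0, "z": 0.9, "roll": 0},
    {"x": 0, "y": 0, "z": 0.57, "roll": 0},
    {"x": 0, "y": 0, "z": 0, "roll": 0},
    {"x": 0, "y": 0, "z": 0, "roll": 0}
  ]
}}

```text
time: 11.2
tool_pos: [0.6008, -0.1271, 0.0366]
orientation: [0.0, 0.445, 0.896, 0.0]
contact_force: [0.1, -1.1, -0.2]
grip_width: 0.0858
```

>>> {"method": "move_arm", "body": {
  "targets": [
    {"x": 0, "y": 0, "z": 0, "roll": 0},
    {"x": 0, "y": 0, "z": 0, "roll": 0},
    {"x": 0, "y": 0, "z": 0, "roll": 0},
    {"x": 0, "y": 0, "z": 0, "roll": 0},
    {"x": 0, "y": 0, "z": 0, "roll": 0},
    {"x": 0, "y": 0, "z": 0, "roll": 0},
    {"x": 0, "y": 0, "z": 0, "roll": 0},
    {"x": 0, "y": 0, "z": 0, "roll": 0},
    {"x": 0, "y": 0, "z": 0, "roll": 0},
    {"x": 0, "y": 0, "z": 0, "roll": 0}
  ],
  "gripper": 1,
  "newtons": 35
}}

```text
time: 12.2
tool_pos: [0.6015, -0.1272, 0.0376]
orientation: [0.002, 0.445, 0.895, 0.0]
contact_force: [-0.6, 0.2, 6.0]
grip_width: 0.0537
```

```bash
python3 -c "
from h import *
plan(.4537,.0583,.16,72.1);print(state()['time'],state()['grip_width'])"
```

```text
at [ 0.6015 -0.1272  0.0376] phi 37.1 roll shares -4.37 xyz shares [ 6.58  4.37 -4.1 ]
12.2 0.05366270917199362
```

>>> {"method": "move_arm", "body": {
  "targets": [
    {"x": 0, "y": 0, "z": -0.4, "roll": 0},
    {"x": 0, "y": 0, "z": -0.8, "roll": 0},
    {"x": 0, "y": 0, "z": -0.9, "roll": 0},
    {"x": 0, "y": 0, "z": -0.8, "roll": 0},
    {"x": 0, "y": 0, "z": -0.8, "roll": -0.5},
    {"x": 0, "y": 0, "z": -0.4, "roll": -0.8},
    {"x": 0, "y": 0, "z": 0, "roll": -0.8},
    {"x": 0, "y": 0, "z": 0, "roll": -0.8},
    {"x": 0, "y": 0, "z": 0, "roll": -0.8},
    {"x": 0, "y": 0, "z": 0, "roll": -0.67},
    {"x": 0.6, "y": 0.4, "z": 0, "roll": 0},
    {"x": 0.9, "y": 0.6, "z": 0, "roll": 0},
    {"x": 0.9, "y": 0.6, "z": 0, "roll": 0},
    {"x": 0.9, "y": 0.6, "z": 0, "roll": 0},
    {"x": 0.9, "y": 0.6, "z": 0, "roll": 0},
    {"x": 0.9, "y": 0.6, "z": 0, "roll": 0},
    {"x": 0.9, "y": 0.6, "z": 0, "roll": 0},
    {"x": 0.58, "y": 0.37, "z": 0, "roll": 0},
    {"x": 0, "y": 0, "z": 0, "roll": 0},
    {"x": 0, "y": 0, "z": 0, "roll": 0}
  ]
}}

```text
time: 14.2
tool_pos: [0.4528, 0.0588, 0.1591]
orientation: [0.0, 0.155, 0.988, -0.0]
contact_force: [0.3, -0.2, -2.2]
grip_width: 0.0538
```

```bash
python3 look.py pics/w5.png .13 | grep -v clay;python3 -c "
from h import *
plan(.4537,.0583,.039,72.1);s=state();print(s['time'],s['grip_width'],s['contact_force'])"
```

```text
tile 683.5 [158. 348.] [ 640.9 -156.7   74.5   34.5  -21.1] poly [[0.612, -0.129], [0.674, -0.153], [0.673, -0.178], [0.626, -0.169]]
tile 1316.0 [125. 269.] [ 512.8 -130.6  157.    27.   -89.3] poly [[0.499, -0.052], [0.524, -0.079], [0.52, -0.209], [0.5, -0.196]]
tile 437.5 [368. 208.] [523.8 162.2  63.4  20.6  88.2] poly [[0.524, 0.194], [0.534, 0.157], [0.52, 0.131], [0.514, 0.187]]
tile 6150.5 [109. 245.] [ 464.1 -144.7  272.1   93.6  -80.5] poly [[0.468, -0.006], [0.494, -0.041], [0.532, -0.269], [0.454, -0.254], [0.423, -0.174], [0.414, -0.118]]
tile 2972.5 [476. 203.] [547.  289.  128.4  64.9 -11.2] poly [[0.491, 0.33], [0.606, 0.31], [0.604, 0.248], [0.505, 0.272], [0.49, 0.294]]
tile 7830.0 [327. 175.] [467.2 131.6 255.7  90.8  67.2] poly [[0.39, 0.025], [0.41, 0.113], [0.497, 0.258], [0.508, 0.207], [0.506, 0.108], [0.462, 0.002]]
tile 670.0 [421. 132.] [455.9 232.   88.   19.5  89.3] poly [[0.447, 0.276], [0.462, 0.271], [0.461, 0.188], [0.446, 0.198]]
tile 713.0 [29. 26.] [ 237.7 -106.1   75.4   15.2   89.4] poly [[0.242, -0.068], [0.243, -0.144], [0.234, -0.139], [0.231, -0.093]]
tile 1687.0 [423.  19.] [349.2 254.1  44.8  40.2   4.2] poly [[0.34, 0.273], [0.369, 0.273], [0.37, 0.237], [0.328, 0.233]]
at [0.4533 0.0584 0.1591] phi 72.1 roll shares -0.00 xyz shares [-0.01 -0.    4.  ]
14.25 0.053826505022484865 [-0.41023895 -0.40289911 -1.28448092]
```

View pics/w5.png

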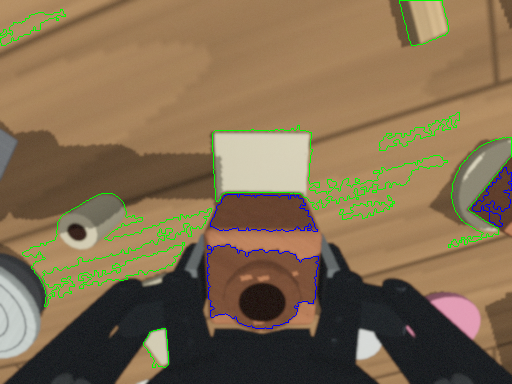

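```bash
python3 - <<'E'
from h import *
c=shot("wrist");p,M,f=pose()
l=cast(c,[(263,303)],.2066)[0];print("lip in tool mm",(M.T@(l-p)*1000).round(1))
ct=shot("top");q=np.array([(284,225),(370,258),(340,340),(255,310)])/3+(180,100)-.33
P=cast(ct,q,.012);print("square top",P.mean(0),[np.degrees(np.arctan2(*(P[(i+1)%4]-P[i])[1::-1])).round(1) for i in range(4)])
E
```

```text
lip in tool mm [ -0.3   1.1 -47.6]
square top [0.45306117 0.05750362 0.012     ] [np.float64(-109.7), np.float64(161.1), np.float64(72.1), np.float64(-17.3)]
```

>>> {"method": "move_arm", "body": {
  "targets": [
    {"x": 0, "y": -0.02, "z": 0.5, "roll": 0},
    {"x": 0, "y": 0, "z": 0.9, "roll": 0},
    {"x": 0, "y": 0, "z": 0.9, "roll": 0},
    {"x": 0, "y": 0, "z": 0.9, "roll": 0},
    {"x": 0, "y": 0, "z": 0.5, "roll": 0},
    {"x": 0, "y": 0, "z": 0.15, "roll": 0},
    {"x": 0, "y": 0, "z": 0, "roll": 0},
    {"x": 0, "y": 0, "z": 0, "roll": 0},
    {"x": 0, "y": 0, "z": 0.05, "roll": 0},
    {"x": 0, "y": 0, "z": 0.05, "roll": 0},
    {"x": 0, "y": 0, "z": 0, "roll": 0}
  ]
}}

```text
time: 15.45
tool_pos: [0.4529, 0.0582, 0.0406]
orientation: [0.0, 0.156, 0.988, 0.0]
contact_force: [0.0, 0.0, -1.3]
grip_width: 0.0535
```

>>> {"method": "move_arm", "body": {
  "targets": [
    {"x": 0, "y": 0, "z": 0.06, "roll": 0},
    {"x": 0, "y": 0, "z": 0.05, "roll": 0},
    {"x": 0, "y": 0, "z": 0, "roll": 0},
    {"x": 0, "y": 0, "z": 0, "roll": 0}
  ]
}}

```text
time: 15.85
tool_pos: [0.4528, 0.0582, 0.0375]
orientation: [0.0, 0.156, 0.988, 0.0]
contact_force: [-2.7, -0.1, 5.8]
grip_width: 0.0536
```

>>> {"method": "move_arm", "body": {
  "targets": [
    {"x": 0, "y": 0, "z": 0, "roll": 0},
    {"x": 0, "y": 0, "z": 0, "roll": 0},
    {"x": 0, "y": 0, "z": 0, "roll": 0},
    {"x": 0, "y": 0, "z": 0, "roll": 0},
    {"x": 0, "y": 0, "z": 0, "roll": 0},
    {"x": 0, "y": 0, "z": 0, "roll": 0},
    {"x": 0, "y": 0, "z": -0.4, "roll": 0},
    {"x": 0, "y": 0, "z": -1, "roll": 0},
    {"x": 0, "y": 0, "z": -1, "roll": 0},
    {"x": 0, "y": 0, "z": -1, "roll": 0},
    {"x": 0, "y": 0, "z": -1, "roll": 0},
    {"x": 0, "y": 0, "z": -1, "roll": 0},
    {"x": 0, "y": 0, "z": -1, "roll": 0}
  ],
  "gripper": -1
}}

```text
time: 17.15
tool_pos: [0.4524, 0.0581, 0.2302]
orientation: [0.0, 0.156, 0.988, 0.0]
contact_force: [0.9, -0.8, -0.3]
grip_width: 0.0855
```

>>> {"method": "move_arm", "body": {
  "targets": [
    {"x": -0.03, "y": 0.6, "z": 0, "roll": 0},
    {"x": -0.03, "y": 0.9, "z": 0, "roll": 0},
    {"x": -0.03, "y": 0.9, "z": 0, "roll": 0},
    {"x": -0.03, "y": 0.9, "z": 0, "roll": 0},
    {"x": -0.03, "y": 0.9, "z": 0, "roll": 0},
    {"x": -0.03, "y": 0.9, "z": 0, "roll": 0},
    {"x": -0.03, "y": 0.9, "z": 0, "roll": 0},
    {"x": -0.03, "y": 0.9, "z": 0, "roll": 0},
    {"x": -0.03, "y": 0.9, "z": 0, "roll": 0},
    {"x": -0.03, "y": 0.9, "z": 0, "roll": 0},
    {"x": 0, "y": 0.4, "z": 0, "roll": 0},
    {"x": 0, "y": 0, "z": 0, "roll": 0},
    {"x": 0, "y": 0, "z": 0, "roll": 0},
    {"x": 0, "y": 0, "z": 0, "roll": 0}
  ]
}}

```text
time: 18.55
tool_pos: [0.5449, 0.3142, 0.2289]
orientation: [-0.0, 0.156, 0.988, -0.0]
contact_force: [-0.0, 0.2, 0.4]
grip_width: 0.0857
```

```bash
python3 look.py pics/w6.png .067;python3 -c "
from h import *
print(state()['time'],pose())"
```

```text
tile 3107.0 [ 22. 281.] [ 605.1 -120.7  139.9  105.6    4.2] poly [[0.532, -0.083], [0.652, -0.065], [0.677, -0.157], [0.628, -0.171], [0.534, -0.102]]
tile 571.5 [297. 181.] [583.1 353.7  76.   19.8 -47.6] poly [[0.553, 0.378], [0.587, 0.365], [0.605, 0.322]]
tile 1788.0 [258. 146.] [521.4 313.9 114.6  59.3 -73.3] poly [[0.525, 0.375], [0.534, 0.375], [0.562, 0.266], [0.519, 0.272], [0.492, 0.308], [0.495, 0.343]]
tile 3501.5 [ 67. 158.] [456.7  61.5 110.7 110.   72.1] poly [[0.422, 0.128], [0.518, 0.097], [0.487, -0.004], [0.39, 0.026]]
tile 1321.5 [159.  21.] [343.7 254.2  59.6  34.    6.2] poly [[0.316, 0.236], [0.327, 0.269], [0.371, 0.271], [0.37, 0.241]]
clay 2845.0 [ 43. 164.] [455.5  72.7  93.9  53.   75.3] poly [[0.48, 0.112], [0.483, 0.071], [0.468, 0.027], [0.423, 0.041], [0.444, 0.123]]
clay 1842.5 [273. 174.] [548.3 324.2  81.8  39.3 -47.3] poly [[0.509, 0.341], [0.538, 0.364], [0.586, 0.306], [0.558, 0.285]]
18.6 (array([0.54500504, 0.31416226, 0.2291117 ]), array([[-9.51208784e-01,  3.08547955e-01, -9.20020790e-05],
       [ 3.08547969e-01,  9.51208747e-01, -2.65751215e-04],
       [ 5.51618846e-06, -2.81171944e-04, -9.99999960e-01]]), np.float64(72.02825396700037))
```

View pics/w6.png

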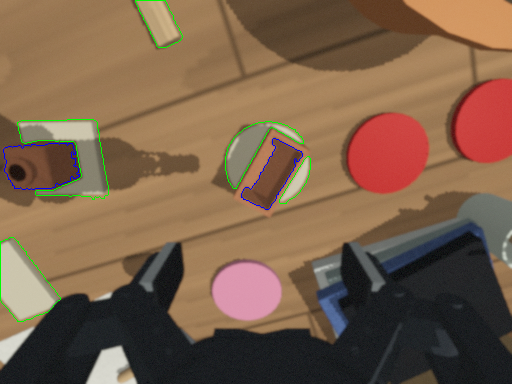

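```bash
python3 - <<'E'
from h import *
ct=shot("top");q=np.array([(80,140),(115,180),(58,230),(23,192)])/3+(180,100)-.33
P=cast(ct,q,.067);print("dish top",P.mean(0),[np.degrees(np.arctan2(*(P[(i+1)%4]-P[i])[1::-1])).round(1) for i in range(4)])
c=shot("wrist");t,k=masks(c)
b=min(blobs(k),key=lambda b:np.hypot(*(b.mean((0,1))-(273,174))))
m=np.zeros_like(t);cv2.drawContours(m,[b],-1,255,-1);h=cv2.convexHull(b);print(cv2.minAreaRect(h))
M=cv2.moments(h);ctr=cast(c,[(M["m10"]/M["m00"],M["m01"]/M["m00"])],.067)[0];print("cavity",ctr)
P=cast(c,h,.067)[:,:2];
plan(.548,.324,.031,40)
E
```

```text
dish top [0.54462755 0.3203576  0.067     ] [np.float64(-137.3), np.float64(133.5), np.float64(44.4), np.float64(-45.2)]
((271.1273498535156, 173.75360107421875), (34.092308044433594, 70.03076934814453), 30.510236740112305)
cavity [0.54649729 0.32553427 0.067     ]
at [0.5451 0.3143 0.2293] phi 72.0 roll shares 4.00 xyz shares [0.19 0.28 6.61]
```

>>> {"method": "move_arm", "body": {
  "targets": [
    {"x": 0, "y": 0, "z": 0.5, "roll": 0.75},
    {"x": 0, "y": 0, "z": 0.6, "roll": 0.75},
    {"x": 0, "y": 0, "z": 0.6, "roll": 0.75},
    {"x": 0, "y": 0, "z": 0.6, "roll": 0.75},
    {"x": 0, "y": 0, "z": 0.3, "roll": 0.75},
    {"x": 0.19, "y": 0.22, "z": 0, "roll": 0},
    {"x": 0, "y": 0, "z": 0.7, "roll": 0},
    {"x": 0, "y": 0, "z": 0.9, "roll": 0},
    {"x": 0, "y": 0, "z": 0.9, "roll": 0},
    {"x": 0, "y": 0, "z": 0.9, "roll": 0},
    {"x": 0, "y": 0, "z": 0.6, "roll": 0},
    {"x": 0, "y": 0, "z": 0, "roll": 0},
    {"x": 0, "y": 0, "z": 0, "roll": 0}
  ]
}}

```text
time: 20.0
tool_pos: [0.5468, 0.3243, 0.0318]
orientation: [0.0, 0.405, 0.914, 0.0]
contact_force: [-0.6, -0.2, 0.8]
grip_width: 0.0854
```

>>> {"method": "move_arm", "body": {
  "targets": [
    {"x": 0, "y": 0, "z": 0, "roll": 0},
    {"x": 0, "y": 0, "z": 0, "roll": 0},
    {"x": 0, "y": 0, "z": 0, "roll": 0},
    {"x": 0, "y": 0, "z": 0, "roll": 0},
    {"x": 0, "y": 0, "z": 0, "roll": 0},
    {"x": 0, "y": 0, "z": 0, "roll": 0},
    {"x": 0, "y": 0, "z": 0, "roll": 0},
    {"x": 0, "y": 0, "z": 0, "roll": 0},
    {"x": 0, "y": 0, "z": 0, "roll": 0},
    {"x": 0, "y": 0, "z": 0, "roll": 0}
  ],
  "gripper": 1,
  "newtons": 35
}}

```text
time: 21.0
tool_pos: [0.5475, 0.3245, 0.0327]
orientation: [0.001, 0.406, 0.914, 0.001]
contact_force: [0.7, 0.9, 6.7]
grip_width: 0.0498
```

>>> {"method": "move_arm", "body": {
  "targets": [
    {"x": 0, "y": 0, "z": -0.4, "roll": 0},
    {"x": 0, "y": 0, "z": -0.8, "roll": 0},
    {"x": 0, "y": 0, "z": -0.9, "roll": 0},
    {"x": 0, "y": 0, "z": -0.9, "roll": 0},
    {"x": 0, "y": 0, "z": -0.9, "roll": 0},
    {"x": 0, "y": 0, "z": -0.4, "roll": 0},
    {"x": 0, "y": 0, "z": 0, "roll": 0},
    {"x": 0, "y": 0, "z": 0, "roll": 0}
  ]
}}

```text
time: 21.8
tool_pos: [0.5456, 0.3234, 0.1587]
orientation: [-0.001, 0.406, 0.914, -0.001]
contact_force: [-0.4, -0.9, -3.1]
grip_width: 0.0495
```

```bash
python3 -c "
from h import *
s=state();print(s['time'],s['grip_width'],s['tool_pos']);plan(.6048,-.1284,.16,95.5)
c=shot('wrist');a=c['color'][...,::-1];b=shot('top')['color'][110:210,180:280,::-1]
cv2.imwrite('pics/w7.png',np.hstack([a,cv2.resize(b,(280,280)).copy() if 0 else np.pad(cv2.resize(b,(280,280)),((0,104),(0,0),(0,0)))]))"
```

```text
21.8 0.049534271124718705 [0.54556823 0.32336396 0.15871528]
at [0.5456 0.3234 0.1587] phi 42.1 roll shares -6.68 xyz shares [ -0.52 -15.18  -0.03]
```

View pics/w7.png

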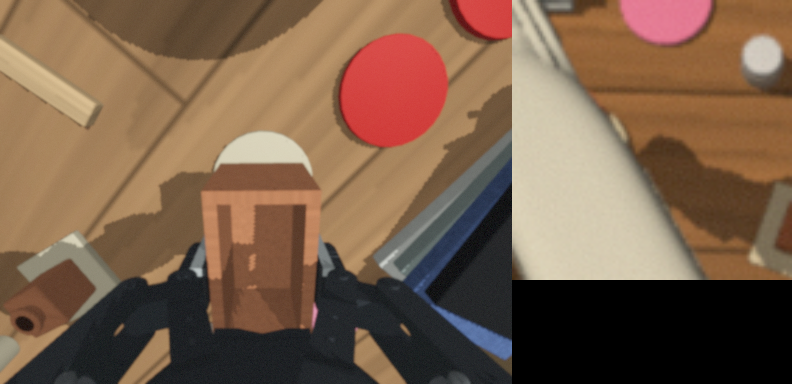

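```bash
python3 -c "
from h import *
c=shot('wrist');p,M,f=pose();l=cast(c,[(262,190),(203,191),(320,190)],p[2]-.0205+.055);print(((l-p)@M*1000).round(1))"
```

```text
[[ 45.4   0.1 -34.5]
 [ 44.9 -24.3 -34.4]
 [ 45.4  24.  -34.6]]
```

>>> {"method": "move_arm", "body": {
  "targets": [
    {"x": 0, "y": 0, "z": 0, "roll": -0.4},
    {"x": 0, "y": 0, "z": 0, "roll": -0.8},
    {"x": 0, "y": 0, "z": 0, "roll": -0.9},
    {"x": 0, "y": 0, "z": 0, "roll": -0.9},
    {"x": 0, "y": 0, "z": 0, "roll": -0.9},
    {"x": 0, "y": 0, "z": 0, "roll": -0.9},
    {"x": 0, "y": 0, "z": 0, "roll": -0.9},
    {"x": 0, "y": 0, "z": 0, "roll": -0.6},
    {"x": 0, "y": 0, "z": 0, "roll": -0.38},
    {"x": 0, "y": 0, "z": 0, "roll": 0}
  ]
}}

```text
time: 22.95
tool_pos: [0.5456, 0.3234, 0.1584]
orientation: [-0.001, -0.048, 0.999, -0.001]
contact_force: [-0.6, -0.5, -1.7]
grip_width: 0.0494
```

>>> {"method": "move_arm", "body": {
  "targets": [
    {"x": -0.03, "y": -0.5, "z": 0, "roll": 0},
    {"x": -0.03, "y": -0.9, "z": 0, "roll": 0},
    {"x": -0.03, "y": -0.9, "z": 0, "roll": 0},
    {"x": -0.03, "y": -0.9, "z": 0, "roll": 0},
    {"x": -0.03, "y": -0.9, "z": 0, "roll": 0},
    {"x": -0.03, "y": -0.9, "z": 0, "roll": 0},
    {"x": -0.03, "y": -0.9, "z": 0, "roll": 0},
    {"x": -0.03, "y": -0.9, "z": 0, "roll": 0},
    {"x": -0.03, "y": -0.9, "z": 0, "roll": 0},
    {"x": -0.03, "y": -0.9, "z": 0, "roll": 0},
    {"x": -0.03, "y": -0.9, "z": 0, "roll": 0},
    {"x": -0.03, "y": -0.9, "z": 0, "roll": 0},
    {"x": -0.03, "y": -0.9, "z": 0, "roll": 0},
    {"x": -0.03, "y": -0.9, "z": 0, "roll": 0},
    {"x": -0.03, "y": -0.9, "z": 0, "roll": 0},
    {"x": -0.03, "y": -0.9, "z": 0, "roll": 0},
    {"x": -0.03, "y": -0.9, "z": 0, "roll": 0},
    {"x": 0, "y": -0.28, "z": 0, "roll": 0},
    {"x": 0, "y": 0, "z": 0, "roll": 0},
    {"x": 0, "y": 0, "z": 0, "roll": 0}
  ]
}}

```text
time: 24.95
tool_pos: [0.6047, -0.1278, 0.1596]
orientation: [-0.0, -0.048, 0.999, 0.0]
contact_force: [-0.4, -0.3, -2.9]
grip_width: 0.0495
```

```bash
python3 look.py pics/w8.png .19|grep tile; python3 -c "
from h import *
s=state();print(s['time'],s['grip_width'],s['tool_pos']);plan(.6048,-.1284,.0345,95.5)"
```

```text
tile 553.0 [ 69. 264.] [ 739.2 -353.8   51.7   40.   -14.4] poly [[0.713, -0.361], [0.723, -0.331], [0.753, -0.337], [0.765, -0.359], [0.755, -0.377]]
tile 1993.0 [466. 243.] [664.3 127.5 109.6  63.6  64.4] poly [[0.63, 0.086], [0.626, 0.116], [0.662, 0.189], [0.711, 0.156], [0.68, 0.091], [0.65, 0.077]]
tile 996.5 [ 92. 248.] [ 725.3 -305.1  197.3  129.3   87.3] poly [[0.686, -0.4], [0.66, -0.358], [0.661, -0.287], [0.7, -0.205], [0.788, -0.321], [0.785, -0.399]]
tile 4062.5 [260. 139.] [ 563.4 -131.7   89.3   51.1  -84.5] poly [[0.537, -0.091], [0.584, -0.089], [0.591, -0.173], [0.543, -0.176]]
tile 5479.5 [445.  67.] [465.   53.1 113.3 103.3  66.5] poly [[0.411, 0.058], [0.485, 0.104], [0.517, 0.092], [0.522, 0.055], [0.485, -0.01], [0.417, 0.012]]
tile 1208.0 [279.  14.] [ 447.2 -125.6   45.3   27.8  -84.2] poly [[0.431, -0.105], [0.46, -0.114], [0.46, -0.136], [0.447, -0.148], [0.436, -0.149]]
25.0 0.04938416812883638 [ 0.60490017 -0.12724373  0.1597637 ]
at [ 0.6049 -0.1272  0.1598] phi 95.6 roll shares 0.01 xyz shares [ 0.   -0.04  4.18]
```

View pics/w8.png

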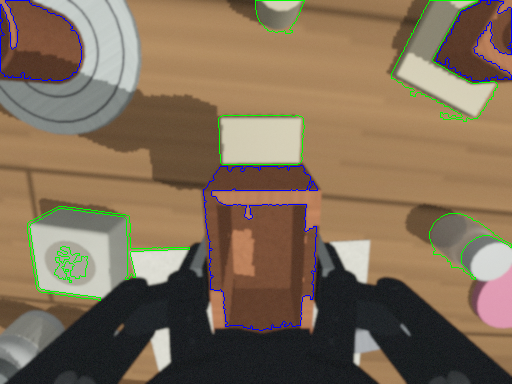

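>>> {"method": "move_arm", "body": {
  "targets": [
    {"x": 0, "y": -0.03, "z": 0.5, "roll": 0},
    {"x": 0, "y": 0, "z": 0.9, "roll": 0},
    {"x": 0, "y": 0, "z": 0.9, "roll": 0},
    {"x": 0, "y": 0, "z": 0.9, "roll": 0},
    {"x": 0, "y": 0, "z": 0.6, "roll": 0},
    {"x": 0, "y": 0, "z": 0.2, "roll": 0},
    {"x": 0, "y": 0, "z": 0.08, "roll": 0},
    {"x": 0, "y": 0, "z": 0.05, "roll": 0},
    {"x": 0, "y": 0, "z": 0.05, "roll": 0},
    {"x": 0, "y": 0, "z": 0, "roll": 0},
    {"x": 0, "y": 0, "z": 0, "roll": 0}
  ]
}}

```text
time: 26.1
tool_pos: [0.6059, -0.1291, 0.0353]
orientation: [0.001, -0.048, 0.999, -0.0]
contact_force: [0.1, -0.4, -2.0]
grip_width: 0.0496
```

>>> {"method": "move_arm", "body": {
  "targets": [
    {"x": 0.03, "y": 0.03, "z": 0.05, "roll": 0},
    {"x": 0, "y": 0, "z": 0.05, "roll": 0},
    {"x": 0, "y": 0, "z": 0, "roll": 0},
    {"x": 0, "y": 0, "z": 0, "roll": 0}
  ]
}}

```text
time: 26.5
tool_pos: [0.6046, -0.1281, 0.0326]
orientation: [0.0, -0.048, 0.999, -0.0]
contact_force: [-2.6, -0.2, 6.3]
grip_width: 0.0497
```

>>> {"method": "move_arm", "body": {
  "targets": [
    {"x": 0, "y": 0, "z": 0, "roll": 0},
    {"x": 0, "y": 0, "z": 0, "roll": 0},
    {"x": 0, "y": 0, "z": 0, "roll": 0},
    {"x": 0, "y": 0, "z": 0, "roll": 0},
    {"x": 0, "y": 0, "z": 0, "roll": 0},
    {"x": 0, "y": 0, "z": 0, "roll": 0},
    {"x": 0, "y": 0, "z": -0.4, "roll": 0},
    {"x": 0, "y": 0, "z": -1, "roll": 0},
    {"x": 0, "y": 0, "z": -1, "roll": 0},
    {"x": 0, "y": 0, "z": -1, "roll": 0},
    {"x": 0, "y": 0, "z": -1, "roll": 0},
    {"x": 0, "y": 0, "z": -1, "roll": 0},
    {"x": 0, "y": 0, "z": -1, "roll": 0}
  ],
  "gripper": -1
}}

```text
time: 27.8
tool_pos: [0.6043, -0.1281, 0.226]
orientation: [0.001, -0.048, 0.999, -0.0]
contact_force: [0.2, 0.2, -0.3]
grip_width: 0.0855
```

>>> {"method": "move_arm", "body": {
  "targets": [
    {"x": 0.33, "y": -0.44, "z": 0, "roll": 0},
    {"x": 0.6, "y": -0.85, "z": 0, "roll": 0},
    {"x": 0.6, "y": -0.85, "z": 0, "roll": 0},
    {"x": 0.6, "y": -0.85, "z": 0, "roll": 0},
    {"x": 0.6, "y": -0.85, "z": 0, "roll": 0},
    {"x": 0.6, "y": -0.85, "z": 0, "roll": 0},
    {"x": 0.6, "y": -0.85, "z": 0, "roll": 0},
    {"x": 0.3, "y": -0.4, "z": 0, "roll": 0},
    {"x": 0, "y": 0, "z": 0, "roll": 0},
    {"x": 0, "y": 0, "z": 0, "roll": 0}
  ]
}}

```text
time: 28.8
tool_pos: [0.4952, -0.3174, 0.2235]
orientation: [0.0, -0.048, 0.999, 0.0]
contact_force: [-0.1, 0.3, 0.3]
grip_width: 0.0853
```

```bash
python3 - <<'E'
from h import *
s=state();print(s['time'],s['tool_pos']);plan(.4953,-.3176,.0755)
c=shot('wrist');a=c['color'][...,::-1].copy()
for z in(.122,):
    t=np.linspace(0,6.28,60);P=np.c_[.4953+.03*np.cos(t),-.3176+.03*np.sin(t),0*t+z]
    cv2.polylines(a,[proj(c,P).round().astype(np.int32)],True,(255,0,0),1)
cv2.imwrite('pics/w9.png',a)
# round tile & placed pots by top
ct=shot('top');t,k=masks(ct);m=t.copy();r=np.zeros_like(m);r[135:192,180:232]=255
b=max(blobs(m&r,100),key=cv2.contourArea);P=cast(ct,cv2.convexHull(b),.012)[:,:2]*1000
print("round",cv2.minEnclosingCircle(P.astype(np.float32)),P.mean(0),cast(ct,[cv2.fitEllipse(b)[0]],.012))
cv2.imwrite('pics/t9.png',cv2.resize(ct["color"][100:260,180:440,::-1],None,fx=3,fy=3,interpolation=cv2.INTER_CUBIC))
E
```

```text
28.8 [ 0.4952454  -0.31736809  0.22346891]
at [ 0.4952 -0.3174  0.2235] phi 95.5 roll shares 0.00 xyz shares [ 0.   -0.01  4.93]
round ((548.7119140625, 321.3404846191406), 56.28461456298828) [550.36513862 323.50588871] [[0.54863604 0.32126963 0.012     ]]
```

View pics/w9.png

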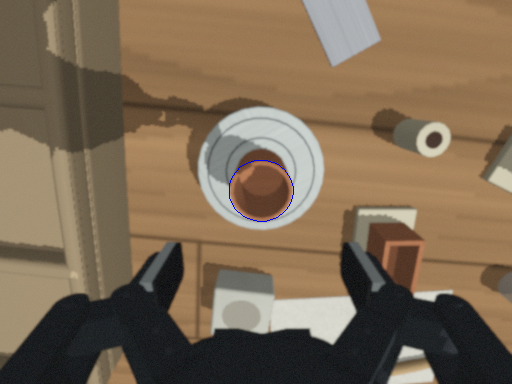

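View pics/t9.png

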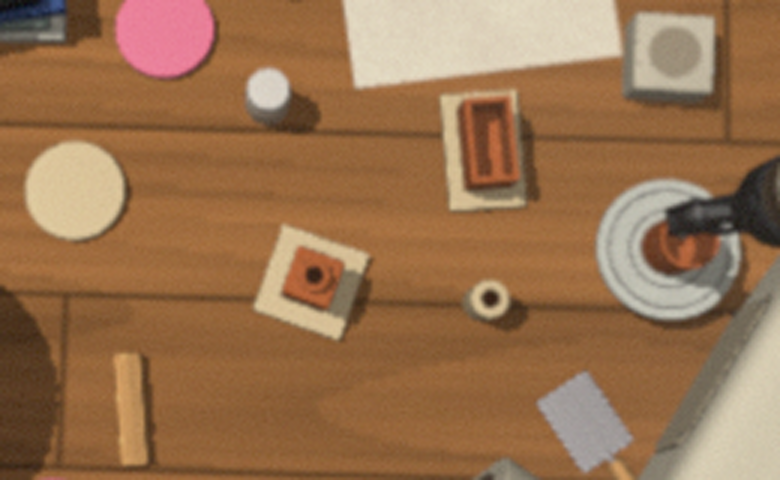

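>>> {"method": "move_arm", "body": {
  "targets": [
    {"x": 0, "y": 0, "z": 0.5, "roll": 0},
    {"x": 0, "y": 0, "z": 0.9, "roll": 0},
    {"x": 0, "y": 0, "z": 0.9, "roll": 0},
    {"x": 0, "y": 0, "z": 0.9, "roll": 0},
    {"x": 0, "y": 0, "z": 0.9, "roll": 0},
    {"x": 0, "y": 0, "z": 0.75, "roll": 0},
    {"x": 0, "y": 0, "z": 0, "roll": 0},
    {"x": 0, "y": 0, "z": 0, "roll": 0}
  ]
}}

```text
time: 29.7
tool_pos: [0.4958, -0.3168, 0.0781]
orientation: [-0.0, -0.049, 0.999, 0.0]
contact_force: [0.5, -0.4, -0.0]
grip_width: 0.0852
```

>>> {"method": "move_arm", "body": {
  "targets": [
    {"x": 0, "y": 0, "z": 0, "roll": 0},
    {"x": 0, "y": 0, "z": 0, "roll": 0},
    {"x": 0, "y": 0, "z": 0, "roll": 0},
    {"x": 0, "y": 0, "z": 0, "roll": 0},
    {"x": 0, "y": 0, "z": 0, "roll": 0},
    {"x": 0, "y": 0, "z": 0, "roll": 0},
    {"x": 0, "y": 0, "z": 0, "roll": 0},
    {"x": 0, "y": 0, "z": 0, "roll": 0}
  ],
  "gripper": 1,
  "newtons": 30
}}

```text
time: 30.5
tool_pos: [0.4966, -0.3182, 0.08]
orientation: [0.002, -0.048, 0.999, -0.001]
contact_force: [-0.5, 1.4, 6.6]
grip_width: 0.0585
```

>>> {"method": "move_arm", "body": {
  "targets": [
    {"x": 0, "y": 0, "z": -0.4, "roll": 0},
    {"x": 0, "y": 0, "z": -0.8, "roll": 0},
    {"x": 0, "y": 0, "z": -0.9, "roll": 0},
    {"x": 0, "y": 0, "z": -0.8, "roll": 0},
    {"x": 0, "y": 0, "z": -0.4, "roll": 0},
    {"x": 0, "y": 0, "z": 0, "roll": 0},
    {"x": 0, "y": 0, "z": 0, "roll": 0}
  ]
}}

```text
time: 31.2
tool_pos: [0.4947, -0.3175, 0.1762]
orientation: [-0.001, -0.048, 0.999, 0.0]
contact_force: [0.6, -0.1, -2.5]
grip_width: 0.0587
```

```bash
python3 -c "
from h import *
s=state();print(s['time'],s['grip_width']);plan(.5487,.3213,.17)"
```

```text
31.2 0.05871102148418921
at [ 0.4947 -0.3175  0.1762] phi 95.5 roll shares 0.00 xyz shares [-3.84 21.02  0.22]
```

>>> {"method": "move_arm", "body": {
  "targets": [
    {"x": -0.1, "y": 0.52, "z": 0, "roll": 0},
    {"x": -0.17, "y": 0.95, "z": 0, "roll": 0},
    {"x": -0.17, "y": 0.95, "z": 0, "roll": 0},
    {"x": -0.17, "y": 0.95, "z": 0, "roll": 0},
    {"x": -0.17, "y": 0.95, "z": 0, "roll": 0},
    {"x": -0.17, "y": 0.95, "z": 0, "roll": 0},
    {"x": -0.17, "y": 0.95, "z": 0, "roll": 0},
    {"x": -0.17, "y": 0.95, "z": 0, "roll": 0},
    {"x": -0.17, "y": 0.95, "z": 0, "roll": 0},
    {"x": -0.17, "y": 0.95, "z": 0, "roll": 0},
    {"x": -0.17, "y": 0.95, "z": 0, "roll": 0},
    {"x": -0.17, "y": 0.95, "z": 0, "roll": 0}
  ]
}}

```text
time: 32.4
tool_pos: [0.5208, 0.0176, 0.1755]
orientation: [-0.002, -0.049, 0.999, 0.0]
contact_force: [0.3, -0.2, -2.6]
grip_width: 0.0587
```

>>> {"method": "move_arm", "body": {
  "targets": [
    {"x": -0.17, "y": 0.95, "z": 0, "roll": 0},
    {"x": -0.17, "y": 0.95, "z": 0, "roll": 0},
    {"x": -0.17, "y": 0.95, "z": 0, "roll": 0},
    {"x": -0.17, "y": 0.95, "z": 0, "roll": 0},
    {"x": -0.17, "y": 0.95, "z": 0, "roll": 0},
    {"x": -0.17, "y": 0.95, "z": 0, "roll": 0},
    {"x": -0.17, "y": 0.95, "z": 0, "roll": 0},
    {"x": -0.17, "y": 0.95, "z": 0, "roll": 0},
    {"x": -0.17, "y": 0.95, "z": 0, "roll": 0},
    {"x": -0.17, "y": 0.95, "z": 0, "roll": 0},
    {"x": -0.17, "y": 0.55, "z": 0, "roll": 0},
    {"x": 0, "y": 0, "z": 0, "roll": 0},
    {"x": 0, "y": 0, "z": 0, "roll": 0},
    {"x": 0, "y": 0, "z": 0, "roll": 0}
  ]
}}

```text
time: 33.8
tool_pos: [0.5483, 0.3202, 0.1762]
orientation: [-0.001, -0.048, 0.999, -0.001]
contact_force: [-0.3, 0.2, -1.6]
grip_width: 0.0584
```

```bash
python3 -c "
from h import *
s=state();print(s['time'],s['grip_width']);plan(.5487,.3213,.0435)
c=shot('wrist');p,M,f=pose();a=c['color'][...,::-1].copy()
t=np.linspace(0,6.28,90)
P=np.c_[.5487+.055*np.cos(t),.3213+.055*np.sin(t),0*t+.012];cv2.polylines(a,[proj(c,P).round().astype(np.int32)],True,(255,0,0),1)
P=np.c_[p[0]+.03*np.cos(t),p[1]+.03*np.sin(t),0*t+p[2]-.0285+.072];cv2.polylines(a,[proj(c,P).round().astype(np.int32)],True,(0,255,0),1)
cv2.imwrite('pics/w10.png',a)"
```

```text
33.8 0.05839933999283066
at [0.5483 0.3202 0.1762] phi 95.5 roll shares 0.00 xyz shares [-0.02  0.04  4.42]
```

View pics/w10.png

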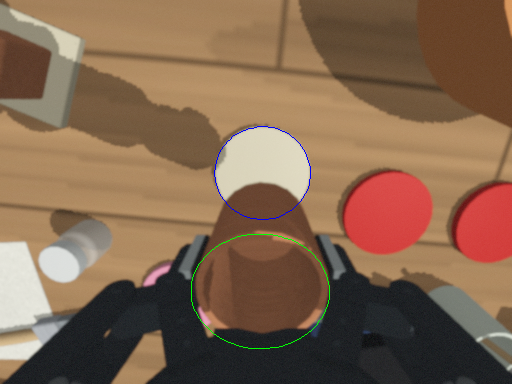

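>>> {"method": "move_arm", "body": {
  "targets": [
    {"x": -0.02, "y": 0.04, "z": 0.5, "roll": 0},
    {"x": 0, "y": 0, "z": 0.9, "roll": 0},
    {"x": 0, "y": 0, "z": 0.9, "roll": 0},
    {"x": 0, "y": 0, "z": 0.9, "roll": 0},
    {"x": 0, "y": 0, "z": 0.8, "roll": 0},
    {"x": 0, "y": 0, "z": 0.25, "roll": 0},
    {"x": 0, "y": 0, "z": 0.08, "roll": 0},
    {"x": 0, "y": 0, "z": 0.05, "roll": 0},
    {"x": 0, "y": 0, "z": 0, "roll": 0},
    {"x": 0, "y": 0, "z": 0, "roll": 0}
  ]
}}

```text
time: 34.85
tool_pos: [0.5506, 0.3228, 0.0471]
orientation: [0.001, -0.048, 0.999, 0.001]
contact_force: [0.7, -0.4, -1.8]
grip_width: 0.0586
```

>>> {"method": "move_arm", "body": {
  "targets": [
    {"x": 0, "y": 0, "z": 0.1, "roll": 0},
    {"x": 0, "y": 0, "z": 0, "roll": 0},
    {"x": 0, "y": 0, "z": 0, "roll": 0},
    {"x": 0, "y": 0, "z": 0, "roll": 0}
  ]
}}

```text
time: 35.25
tool_pos: [0.5496, 0.3223, 0.0426]
orientation: [-0.0, -0.048, 0.999, -0.0]
contact_force: [-0.3, 0.7, -2.2]
grip_width: 0.0586
```

>>> {"method": "move_arm", "body": {
  "targets": [
    {"x": 0.03, "y": -0.03, "z": 0.05, "roll": 0},
    {"x": 0, "y": 0, "z": 0.05, "roll": 0},
    {"x": 0, "y": 0, "z": 0, "roll": 0},
    {"x": 0, "y": 0, "z": 0, "roll": 0}
  ]
}}

```text
time: 35.65
tool_pos: [0.5496, 0.3221, 0.0421]
orientation: [0.001, -0.048, 0.999, 0.001]
contact_force: [-3.2, -1.2, 7.9]
grip_width: 0.0586
```

>>> {"method": "move_arm", "body": {
  "targets": [
    {"x": 0, "y": 0, "z": 0, "roll": 0},
    {"x": 0, "y": 0, "z": 0, "roll": 0},
    {"x": 0, "y": 0, "z": 0, "roll": 0},
    {"x": 0, "y": 0, "z": 0, "roll": 0},
    {"x": 0, "y": 0, "z": 0, "roll": 0},
    {"x": 0, "y": 0, "z": 0, "roll": 0},
    {"x": 0, "y": 0, "z": -0.4, "roll": 0},
    {"x": 0, "y": 0, "z": -1, "roll": 0},
    {"x": 0, "y": 0, "z": -1, "roll": 0},
    {"x": 0, "y": 0, "z": -1, "roll": 0},
    {"x": 0, "y": 0, "z": -1, "roll": 0},
    {"x": 0, "y": 0, "z": -1, "roll": 0},
    {"x": 0, "y": 0, "z": -1, "roll": 0},
    {"x": 0.8, "y": 0, "z": 0, "roll": 0},
    {"x": 0.8, "y": 0, "z": 0, "roll": 0},
    {"x": 0.8, "y": 0, "z": 0, "roll": 0},
    {"x": 0.8, "y": 0, "z": 0, "roll": 0},
    {"x": 0.8, "y": 0, "z": 0, "roll": 0},
    {"x": 0, "y": 0, "z": 0, "roll": 0},
    {"x": 0, "y": 0, "z": 0, "roll": 0}
  ],
  "gripper": -1
}}

```text
time: 37.65
tool_pos: [0.4295, 0.31, 0.2329]
orientation: [0.001, -0.049, 0.999, 0.001]
contact_force: [-0.4, -1.1, 0.4]
grip_width: 0.0858
```

```bash
python3 - <<'E'
from h import *
c=shot('scene');a=c['color'][...,::-1].copy();ct=shot('top');b=ct['color'][...,::-1].copy()
print(state()['time'])
def box(x,y,z,w,h,ang):
    t=np.radians(ang);R=np.array([[np.cos(t),-np.sin(t)],[np.sin(t),np.cos(t)]])
    P=np.array([(w,h),(-w,h),(-w,-h),(w,-h)])/2@R.T+(x,y);return np.c_[P,[z]*4]
t=np.linspace(0,6.28,60);circ=lambda x,y,z,r:np.c_[x+r*np.cos(t),y+r*np.sin(t),0*t+z]
L=[box(.6048,-.1284,.012,.13,.084,5.5),box(.6048,-.1284,.067,.092,.05,5.5),box(.4535,.058,.012,.1,.1,72),box(.4535,.058,.072,.054,.054,72),circ(.5487,.3213,.012,.055),circ(.5487,.3213,.084,.03)]
S=[]
for cc,im,(u,v,w,h) in((ct,b,(180,110,180,110)),(c,a,(120,140,220,130))):
    k=im[v:v+h,u:u+w];s=760/w if 0 else 2.2 if w>200 else 2.6
    k=cv2.resize(k,None,fx=s,fy=s,interpolation=cv2.INTER_CUBIC)
    for l in L: cv2.polylines(k,[((proj(cc,l)-(u,v)+.5)*s).round().astype(np.int32)],True,(255,0,0),1)
    S.append(cv2.copyMakeBorder(k,0,0,0,max(0,490-k.shape[1]),cv2.BORDER_CONSTANT)[:,:490])
cv2.imwrite('pics/f.png',np.vstack(S))
E
```

```text
37.75
```

View pics/f.png

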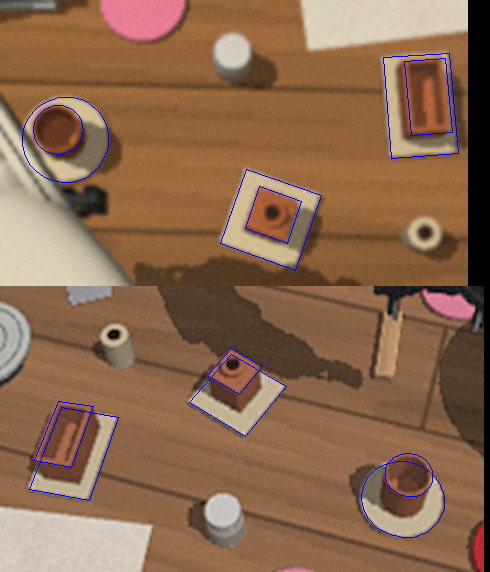

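```bash
python3 - <<'E'
from h import *
for n in("top","scene"):
    c=shot(n);I=cv2.resize(c["color"],None,fx=4,fy=4,interpolation=cv2.INTER_CUBIC)
    hsv=cv2.cvtColor(I,cv2.COLOR_RGB2HSV);rg=I[...,0]/(I[...,1]+1.)
    clay=((rg>1.56)&(hsv[...,0]<13)).astype(np.uint8)*255;tile=cv2.inRange(hsv,(12,20,60),(35,115,255))
    for nm,(x,y),zt,ht in(("dish",(.6048,-.1284),.067,.13),("bottle",(.4535,.058),.072,.1),("cup",(.5487,.3213),.084,.11)):
        u,v=proj(c,[(x,y,.04)])[0]*4;m=np.zeros_like(clay);cv2.circle(m,(int(u),int(v)),int(125),255,-1)
        k=max(blobs(clay&m,100),key=cv2.contourArea);T=cv2.convexHull(max(blobs((tile|clay)&m,100),key=cv2.contourArea))
        g=lambda b:(b.reshape(-1,2)-1.5)/4
        print(n,nm,"clay@top",rect(c,cv2.convexHull(k).reshape(-1,2)/4-.4,zt),"tile",rect(c,g(T),.012))
E
```

```text
top dish clay@top [ 603.1 -122.9   94.9   55.5    6.2] tile [ 605.9 -127.1  133.8   89.7    5.5]
top bottle clay@top [452.3  59.8  52.9  51.  -18.9] tile [454.5  59.  104.4 103.5  71.8]
top cup clay@top [545.5 318.9  66.2  53.7  45.1] tile [529.7 349.3 164.6 154.   86.5]
scene dish clay@top [ 614.4 -120.2  111.5   69.8    6.3] tile [ 603.  -132.5  144.9   98.     6. ]
scene bottle clay@top [466.9  63.   74.4  72.7 -19.1] tile [451.8  55.2 113.7 112.9  71.9]
scene cup clay@top [563.8 319.5  86.2  56.3  -1.8] tile [549.2 318.9 116.2 115.9 -47.1]
```

```bash
python3 -c "
from bench import *
print(finish_job())"
```

```text
the job is handed in; nothing more can be done
None
```

All three pots are on their matching tiles and the job was handed in at about 38 s of the 109 s allowed. I parked the cup on the middle of the banding wheel and let go of it there. Then I moved the bottle to the square tile, the dish to the oblong tile, and the cup to the round tile. I lowered each pot until the wrist force showed contact (about 8–10 N) before opening the fingers.

**Last checks**
- **Upright:** in the final top and scene pictures all three pots stand upright on their tiles. The arm was clear of everything.
- **Bystanders:** the kiln prop, glaze jar and batten look unmoved in those pictures. I did not measure their positions again.
- **Bottle:** within about 2 mm of the tile's centre, with its sides about 1° off the tile's sides.
- **Dish:** the two readings differ slightly. The top camera puts it about 2–3 mm off centre across the tile's width, while the tool position at release says under 1 mm. Its angle is within 1° of the tile's.
- **Cup:** about 1 mm off the tile's centre by the tool position at release. The final numeric measurement of the cup and its tile was spoiled by the arm and surroundings in the colour mask, so I relied on the drawn outlines, which matched.
- **Scene camera:** its final numbers for the pots were off by 10 mm or more because the mask took in the pots' side walls. I did not use them.

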